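Hang the shoe-care box lid on the hallway rail

TASK

Open the shoe-care box for use: lift its green lid off by the black handle, lean it in the sloping wooden stand with the handle facing out and the free edge (the one the hook does not open towards) uppermost, and let go. Then take it again by that upper edge and hang it by its hook-shaped handle over the steel rail, somewhere around the middle, so that it hangs there by itself and has all but stopped swinging. Leave the other things on the shoe rack as they are.

Things in the scene. Friction and masses are not known exactly. Their poses are not given: they have to be found in the camera images.
- lid: Loose green lid of the shoe-care box, 0.18 to 0.33 kg, balancing at x = -31 mm: a plate 150 (x) x 110 (y) x 8 mm, with a steel strip set in its -x edge; origin at the centre of its underside, z out of its top face. Two ribs, 8 mm deep, 10 mm wide, run along x under it (x -61 to 61, centred at y = +36 and -36 mm), in the box with 4 mm play. When it hangs, x points up, 10 to 20 degrees off vertical.
- lid_handle (a point): Top middle of the black L-shaped handle on the lid (lid frame x 21, y 0, z 38 mm; axes as the lid's). It is 50 mm wide in y: a 6 mm thick stem at lid x 30 to 36 mm rises from the plate to z = 38 mm, and a flange at its top (z 32 to 38 mm) reaches back to x = 6 mm. Plate, stem and flange form a hook with a 24 mm wide gap, open towards lid -x.
- lid_edge (a point): Middle of the lid's free edge, the edge to hold when hanging it (lid frame x 75, y 0, z 4 mm; axes as the lid's). The plate is 8 mm thick here, and 39 mm of it is bare between this edge and the handle's stem.
- lid_hook (a point): Point in the middle of the lid handle's gap, where the bar comes to lie when the lid hangs: at x = 21, y = 0, z = 20 mm in the lid's frame (9 mm from the stem's inner face). Axes as the lid's. Let go, the lid swings on the bar for 2 to 3 s.
- care_box: Open grey plastic box, 140 (x) x 100 (y) x 70 mm high, walls 5 mm, fixed, origin at the centre of its underside, z up. The lid starts on it, lying flat with its underside at z = 70 mm and its free (+x) edge pointing to the robot's left, give or take the box's yaw. The box stands right of the stand or between stand and rail.
- stand: Fixed wooden lean stand, 110 mm wide (y), 125 mm deep (x), open front (-x) facing the robot's right. A back board slopes up towards +x at 45 degrees, 100 mm long; a ledge square to it (40 mm deep) holds the lower edge: a right-angled V whose inner corner lies at x = -50, z = 30 mm. Origin at the centre of its underside, z up.
- stand_rest (a point): Where the lid's origin lies when it rests in the stand: ribs flat on the back board, -x edge down on the ledge, lid's x axis pointing up the slope (45 degrees up, leaning towards the stand's +x), its y along the stand's y. The upper 50 mm of the lid then stands free above the back board. Axes as the stand's.
- rail: Fixed steel rail: a round horizontal bar 12 mm thick and 240 mm long along y on two posts at its ends, its axis 150 mm above the surface. Origin at the surface under the bar's middle, z up, x away from the robot, give or take its yaw.
- rail_mid (a point): Middle of the bar, on its axis. Axes as the rail's.
- brush: Bystander: blue plastic shoe brush, 150 x 50 x 41 mm, origin under its centre.
- tumbler: Bystander: glass tumbler with pens, 74 mm wide, 110 mm high (pens to about 150 mm), origin under its centre.
- clothes_peg: Bystander: steel clothes peg lying flat, 85 x 30 x 12 mm, origin under its centre.
- coaster: Bystander: round cork coaster, 96 mm wide, 8 mm thick, origin under its centre.
- key_fob: Bystander: white plastic key fob with a ring, 78 x 36 x 13 mm, origin under the fob's centre.
- polish_tin: Bystander: round shoe polish tin, 78 mm wide, 23 mm high, origin under its centre.
Things that resemble listed ones, but are neither listed nor needed, are in the scene too. What is shaped like the care_box but blue is not meant. Leave any red look-alike of the stand alone.

How it is judged (in metres and radians):
On the way, in this order (a step that is already met when the one before it is completed fails the run):
1. the lid is lifted clear of the box (at least 40 mm above where it sat) (z of lid in the frame of care_box above 0.11 m), for 0.1 s.
2. the lid leans in the stand, handle out and free edge up (within 30 mm of its rest point, tilted 35 to 57 degrees), still and let go (distance between lid and stand_rest below 0.03 m and angle between lid's own z axis and vertical between 0.6 and 1 rad and angle between lid's own x axis and vertical between 0.57 and 0.97 rad and contact force between lid and stand above 0.3 N and contact force between lid and the fingers below 0.1 N and linear speed of lid below 0.02 m/s), for 0.2 s.
At the end, for the whole second after the job is handed in: The lid hangs by its hook on the bar and nothing holds it, all but still (under 60 mm/s and 1 rad/s), its x axis within 40 degrees of upright, the middle of the hook's gap within 18 mm of the bar's axis across and in height, and within 80 mm of the bar's middle along it (x of lid_hook in the frame of rail_mid between -0.018 and 0.018 m and z of lid_hook in the frame of rail_mid between -0.018 and 0.018 m and y of lid_hook in the frame of rail_mid between -0.08 and 0.08 m and angle between lid's own x axis and vertical below 0.7 rad and contact force between lid and rail above 0.5 N and contact force between lid and the fingers below 0.1 N and linear speed of lid below 0.06 m/s and angular speed of lid below 1 rad/s); the robot touches nothing.
It fails at once if a bystander (brush, tumbler, clothes peg, coaster, key fob or polish tin) is moved more than 30 mm (distance of any of brush, tumbler, clothes_peg, coaster, key_fob, polish_tin from where it was at the start of the episode above 0.03 m).
It fails at once if the tumbler is tipped (angle between tumbler's own z axis and vertical above 0.4 rad).
It also fails if it takes over 64 s, if anything falls off the work surface, if the arm or the gripper's body presses on something with over 40 N, if the wrist force passes 120 N, or if a joint passes its speed limit or range.

ROBOT

A 6-joint arm with a two-finger parallel gripper is mounted at the origin on the work surface. World frame = base frame: x ahead of the robot, y to its left, z up, the work surface at z = 0. Lengths are in m, angles in degrees, forces in N, time in s.
With the tool pointing down it reaches from about 0.3 to 0.75 m from the base axis. Payload 8.5 kg.
Tool frame: the origin (TCP) lies at the very end of the fingers, on their centre line; the grasp point (between the pads) lies 19 mm behind it; z points along the fingers, y is the line along which they close (so a half turn about z gives the same grasp; the last joint's range is limited). The gripper opens to 85 mm and grips with 20 to 120 N. Pads are 22 mm wide; open, the fingers measure 114 mm over their backs; the gripper's body (76 mm by 85 mm) begins 54 mm behind the grasp point. The pads swing forward as they close: fully open they stand 13 mm farther back than shut.
Start: joints at [54.07, 21.807, 74.336, -0, 83.858, -12.336], TCP at [0.22, 0.504, 0.231] pointing down, gripper open.
Joint ranges: [-178.18, 178.18], [-50.72, 133.34], [12.68, 142.11], [-81.47, 261.47], [9.98, 163.14], [-165.26, 165.26]. Speed limits (degrees/s): [136.94, 136.94, 180, 180, 180, 180].

INTERFACE

Orientations are given as a 3x3 rotation matrix whose columns are the frame's x, y, z axes.
In Python, from rig import observe, cams, ticket gives the robot as it stands.
- The arm moves only by the tool move_arm, never from a script. Its arguments are lists of equal length, an entry for each row: "jaw": the finger opening in cm, from 0 to 8.54; "dp": the shift along the tool's x, y, z in cm, a list of three; "turn": the turn, a rotation vector about the tool's x, y, z in rad, a list of three. In form: {"jaw": [jaw, ...], "dp": [[tx, ty, tz], ...], "turn": [[wx, wy, wz], ...]}. A call has 1 to 12 rows; each row shifts and turns the commanded pose from where the row before left it, along the tool's axes as they then stand; what a row does not reach is not made up. A row lasts 1/12 s, in which the tool goes at most 41.7 mm and 7.16 degrees, less where a joint would pass 70% of its speed; a pose out of reach is approached as far as the arm can. A call is refused whole if a number of a shift passes 4.17 or a number of a turn 0.125, either way. A call with a gripper value outside its range is refused whole. The fingers move at their own pace and stop on an object; "force" is the grip in N (left out, the last holds). Time passes only in rows, so rows that do not move let the fingers close. It gives the time, the measured TCP pose, the force, the opening and the grip force at its end, in the units of the state.
- observe(): the state, without advancing time (a new reading comes with each control period).
- cams.get_image(name): name is "side" or "top"; returns (picture, depth): 420x560x3 uint8, red, green, blue; 420x560 float32, m along the optical axis (not along the pixel's ray), 0 where there is no reading.
- cams.calibration(name): a dict with "vertical_fov" (degrees; the focal length in pixels is half the picture's height over the tangent of half this angle, whatever the lens; pixels are square), "cx", "cy" (the principal point, pixels), "view" (4x4, takes a point from world to camera coordinates). Camera axes: x right, y up, looking along -z (the intrinsics and any distortion apply to the point x, -y, -z); pixel columns grow to the right and rows downward; lengths in m; the calibration is good to about 2 mm. A picture is of the moment at which its call begins. calibration takes no time and is no camera call.
- ticket.close_job(): hands the job in; it is judged then, once.
Trained networks look in the newest picture that a camera, given by its name, has taken for a name from the list of things; names that differ only in an ending like _2 or _b are one class to them, and where a whole thing is asked for, a point or a joint stands for the part that bears it (a point fixed in the world has none). Each returns a list of dicts, best first, with "p" (0 to 1); they miss things now and then, are a little off and sometimes report something else, mostly with a low value. They report only what shows in the picture. A call takes as long as a camera call. They do not tell look-alikes from the thing itself.
- cams.spot_in(camera, query): "box" ([centre column, centre row, width, height] as shares, 0 to 1, of the picture: columns of its width, rows of its height, round what is visible of it).
- cams.outline_of(camera, query): "mask" (420x560 bool, what is visible of it) and "box" ([centre column, centre row, width, height] as shares, 0 to 1, of the picture: columns of its width, rows of its height, round what is visible of it).
- cams.mark_of(camera, query): "location" ([column, row] as shares, 0 to 1, of the picture: columns of its width, rows of its height: a listed point, or the origin of a listed thing).
The state is a dict: "time_s": time; "q": joint angles; "qvel": joint speeds; "joint_efforts": joint torques, N m; "position": TCP position; "tool_rot": TCP orientation; "ft_force": force on the tool from outside, world axes, zero at the start; "wrist_torque": the same for the moment, N m; "grip_width": finger opening in m; "gripper_force": force on a finger pad.
Only numpy, scipy, OpenCV 4.12 (cv2) and the standard library are available. Lean on these libraries where they do the work, as an engineer would, in place of code of your own. Each camera call takes 0.05 s, during which the arm holds its last target. There are 200 camera calls.

## Working session

There is one attempt and no reset: what is moved stays moved. The work goes in short steps, Python scripts to look and compute and a tool call to move; the robot and the scene stay as the last step left them, time stands still between calls to the robot, and variables do not carry over. Pictures are saved under pics/ and viewed, at most 10 in all, crops included, and the job is handed in when it is done.

Besides the shell and the picture viewer there is one more tool, called after "Request:" by a JSON object that holds its "op" and its "data", one argument or row to a line. move_arm: Moves the arm, as the interface text tells. Its arguments: {"type":"object","properties":{"jaw":{"type":"array","items":{"type":"number"}},"dp":{"type":"array","items":{"type":"array","items":{"type":"number"}}},"turn":{"type":"array","items":{"type":"array","items":{"type":"number"}}},"force":{"type":"number"}},"required":["jaw","dp","turn"]}

```bash
ls; mkdir -p pics
cat > h.py <<'E'
import numpy as np, cv2
from rig import observe, cams, ticket
def K(n):
    c=cams.calibration(n); f=210/np.tan(np.radians(c["vertical_fov"])/2); return f,c["cx"],c["cy"],np.array(c["view"]),c
def cloud(n,d):
    f,cx,cy,V,c=K(n); v,u=np.mgrid[0:420,0:560]
    p=np.stack([(u-cx)/f*d,-(v-cy)/f*d,-d,np.ones_like(d)],-1)
    w=p@np.linalg.inv(V).T; w=w[...,:3]; w[d==0]=np.nan; return w
def proj(n,P):
    f,cx,cy,V,c=K(n); q=V@np.append(P,1); return np.array([cx+f*q[0]/-q[2], cy-f*q[1]/-q[2]])
E
python3 - <<'E'
from h import *
for n in ["top","side"]:
    im,d=cams.get_image(n); cv2.imwrite(f"pics/{n}0.png",im[...,::-1]); np.save(f"{n}0.npy",d)
    print({k:v for k,v in cams.calibration(n).items()})
    for q in ["lid","care_box","stand","rail","stand_rest","lid_handle","rail_mid"]:
        try:
            r=cams.mark_of(n,q); w=cloud(n,d)
            print(n,q,[(round(x["p"],2),(np.array(x["location"])*[560,420]).round().tolist(), w[min(419,int(x["location"][1]*420)),min(559,int(x["location"][0]*560))].round(3).tolist()) for x in r[:4]])
        except Exception as e: print(q,e)
print(observe())
E
```

```text
pics
{'vertical_fov': 42.069171408287644, 'cx': 274.79412019201254, 'cy': 208.9014759598389, 'view': array([[-0.02598412, -0.99965885,  0.00264816,  0.01437428],
       [ 0.99272156, -0.02549199,  0.11770329, -0.5705593 ],
       [-0.11759563,  0.0056873 ,  0.99304528, -1.5998629 ],
       [ 0.        ,  0.        ,  0.        ,  1.        ]])}
top lid [(0.92, [381.0, 215.0], [0.543, -0.306, 0.074])]
top care_box [(0.84, [395.0, 284.0], [0.339, -0.35, 0.029])]
top stand [(0.96, [152.0, 150.0], [0.754, 0.364, 0.058]), (0.58, [288.0, 202.0], [0.587, -0.039, 0.084]), (0.48, [374.0, 212.0], [0.548, -0.28, 0.111])]
top rail [(0.56, [177.0, 233.0], [0.512, 0.301, 0.0])]
top stand_rest [(0.84, [291.0, 206.0], [0.573, -0.048, 0.075]), (0.79, [147.0, 143.0], [0.771, 0.375, 0.077])]
top lid_handle [(0.72, [373.0, 212.0], [0.546, -0.281, 0.103])]
top rail_mid [(0.87, [160.0, 228.0], [0.515, 0.321, 0.151]), (0.73, [171.0, 235.0], [0.506, 0.316, 0.003])]
{'vertical_fov': 53.629174468205484, 'cx': 271.78676076270057, 'cy': 211.87716727426104, 'view': array([[ 0.92355589, -0.38306801,  0.01741881, 
[... 875 characters left out ...]
8569641e+01, -1.23339943e+01]), 'qvel': array([-0.01860367,  0.01673741, -0.01980545,  0.09091517,  0.00871679,
        0.00137293]), 'joint_efforts': array([-8.36588424e-04, -4.48298371e+01, -2.31457436e+01, -2.51253196e-04,
        5.19088589e-04, -8.20708493e-06]), 'position': array([0.22014178, 0.50399882, 0.2313334 ]), 'tool_rot': array([[-9.16382297e-01,  4.00304240e-01,  1.78731513e-05],
       [ 4.00304241e-01,  9.16382297e-01,  2.19590875e-05],
       [-7.58832360e-06,  2.72776174e-05, -1.00000000e+00]]), 'ft_force': array([-0.42028798,  0.47176621,  0.29789731]), 'wrist_torque': array([ 0.00873457,  0.00472733, -0.0096662 ]), 'gripper_force': 0.0, 'grip_width': 0.08497217101291231}
```

View pics/top0.png

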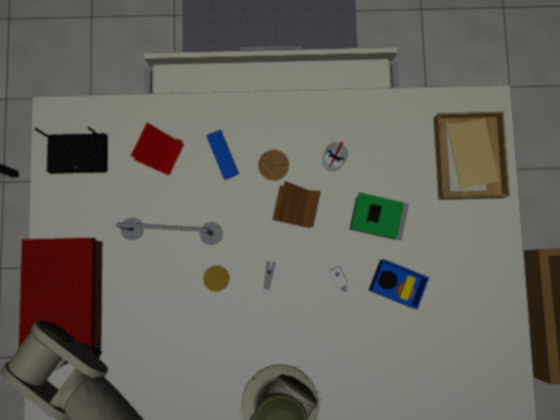

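View pics/side0.png

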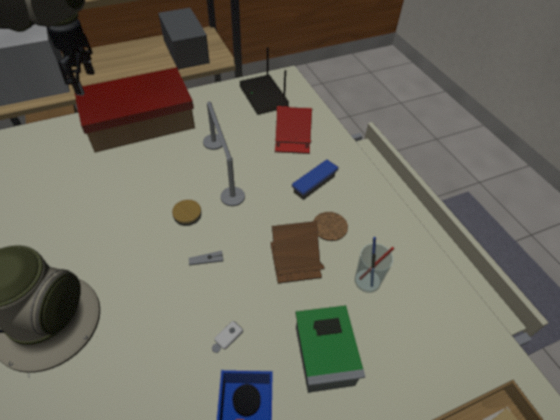

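The pictures show the green lid with the steel strip on its right side at top (378,216), on the grey box. The wooden stand is at (297,205) and the rail runs from (130,228) to (211,232). Look-alikes: the red stand at (157,149) and the blue box at (399,284). Neither is meant: the stand is wooden and the box is grey under the green lid. Next I measure poses and confirm with one crop.

Run:
```python
from h import *
C=[]
for n in ["top","side"]:
    im=cv2.imread(f"pics/{n}0.png"); d=np.load(f"{n}0.npy"); w=cloud(n,d)
    hsv=cv2.cvtColor(im,cv2.COLOR_BGR2HSV).astype(int); H,S,Vv=hsv[...,0],hsv[...,1],hsv[...,2]
    x,y,z=w[...,0],w[...,1],w[...,2]
    reg=lambda a,b,c,e:(x>a)&(x<b)&(y>c)&(y<e)
    lid=reg(.44,.66,-.42,-.2)&(z>.055)&(z<.095)
    g=lid&(H>45)&(H<75)&(S>120)
    def rect(m,name):
        P=w[m]; r=cv2.minAreaRect(P[:,:2].astype(np.float32)); print(n,name,m.sum(),"c",np.round(r[0],4),"size",np.round(r[1],3),"ang",round(r[2],1),"z",np.nanpercentile(P[:,2],[5,50,95]).round(4)); return P
    rect(g,"green"); rect(lid,"lidall")
    rect(reg(.44,.66,-.42,-.2)&(z>.1),"handle")
    st=reg(.48,.68,-.15,.06)&(z>.01)&(H<25)&(S>60)
    P=rect(st,"stand")
    np.save(f"st_{n}.npy",P)
    rl=reg(.4,.62,.12,.5)&(z>.14)&(z<.17); P=w[rl]
    P=P[:,:3]; c=P.mean(0); u,s,vt=np.linalg.svd(P-c,full_matrices=False); t=(P-c)@vt[0]
    print(n,"rail n",len(P),"dir",vt[0].round(4),"ends",(c+vt[0]*t.min()).round(4),(c+vt[0]*t.max()).round(4),"zmax",np.percentile(P[:,2],[50,95]).round(4))
    base=reg(.4,.62,.12,.5)&(z>.02)&(z<.12); Q=w[base]
    for s in (Q[:,1]<.28,Q[:,1]>.36): print("post",s.sum(),Q[s].mean(0).round(4))
    # stand planes
    P=np.load(f"st_{n}.npy"); rng=np.random.default_rng(0)
    for k in range(3):
        best=0
        for i in range(400):
            a,b,c2=P[rng.choice(len(P),3,False)]; nn=np.cross(b-a,c2-a); nn/=np.linalg.norm(nn)+1e-12
            inl=abs((P-a)@nn)<.0025
            if inl.sum()>best: best=inl.sum(); bi=inl
        Q=P[bi]; c=Q.mean(0); nn=np.linalg.svd(Q-c)[2][2] if len(Q)<3000 else None; nn*=np.sign(nn[2]+1e-9)
        print(n,"plane",len(Q),"n",nn.round(3),"d",round(nn@c,4),"tilt",np.degrees(np.arccos(nn[2])).round(1),"c",c.round(4),"z",Q[:,2].min().round(3),Q[:,2].max().round(3)); P=P[~bi]
im=cv2.imread("pics/top0.png")[160:270,250:450]; cv2.imwrite("pics/crop1.png",cv2.resize(im,None,fx=4,fy=4,interpolation=cv2.INTER_CUBIC))
```

```text
top green 1506 c [ 0.5396 -0.2971] size [0.137 0.108] ang 75.2 z [0.0717 0.078  0.0845]
top lidall 1761 c [ 0.5393 -0.3042] size [0.152 0.111] ang 75.4 z [0.0717 0.0779 0.0843]
top handle 190 c [ 0.545  -0.2841] size [0.031 0.051] ang 75.3 z [0.1016 0.1074 0.1126]
top stand 1485 c [ 0.6029 -0.0422] size [0.174 0.142] ang 76.3 z [0.0133 0.0548 0.0975]
top rail n 406 dir [-8.570e-02 -9.963e-01  9.000e-04] ends [0.527  0.4431 0.154 ] [0.5051 0.1885 0.1542] zmax [0.1543 0.1598]
post 60 [0.4473 0.1853 0.0444]
post 30 [0.5218 0.4303 0.0614]
top plane 624 n [-0.183 -0.678  0.712] d -0.0232 tilt 44.6 c [ 0.583  -0.0547  0.0652] z 0.017 0.106
top plane 253 n [0.164 0.655 0.738] d 0.0584 tilt 42.5 c [ 0.5681 -0.1045  0.0459] z 0.01 0.061
top plane 177 n [-0.191 -0.674  0.714] d -0.0242 tilt 44.5 c [ 0.574  -0.0507  0.0717] z 0.014 0.104
side green 2945 c [ 0.5367 -0.2976] size [0.132 0.108] ang 74.7 z [0.0767 0.079  0.0812]
side lidall 3729 c [ 0.5361 -0.3035] size [0.152 0.11 ] ang 75.2 z [0.0764 0.0789 0.0813]
side handle 399 c [ 0.5412 -0.2834] size [0.032 0.051] ang 75.0 z [0.106  0.1089 0.1113]
side stand 2480 c [ 0.5971 -0.0562] size [0.149 0.145] ang 76.6 z [0.0112 0.0568 0.0961]
side rail n 305 dir [-0.0826 -0.9965 -0.0097] ends [0.5217 0.4397 0.1556] [0.5008 0.1883 0.1531] zmax [0.1551 0.1577]
post 175 [0.4901 0.1901 0.0662]
post 124 [0.5206 0.4307 0.0679]
side plane 1626 n [-0.159 -0.688  0.708] d -0.0076 tilt 44.9 c [ 0.5787 -0.0576  0.0629] z 0.01 0.102
side plane 265 n [0.16  0.639 0.753] d 0.0591 tilt 41.2 c [ 0.5662 -0.1076  0.0492] z 0.03 0.06
side plane 234 n [-0.236 -0.668  0.705] d -0.0538 tilt 45.1 c [ 0.5772 -0.0632  0.0573] z 0.01 0.103
```

View pics/crop1.png

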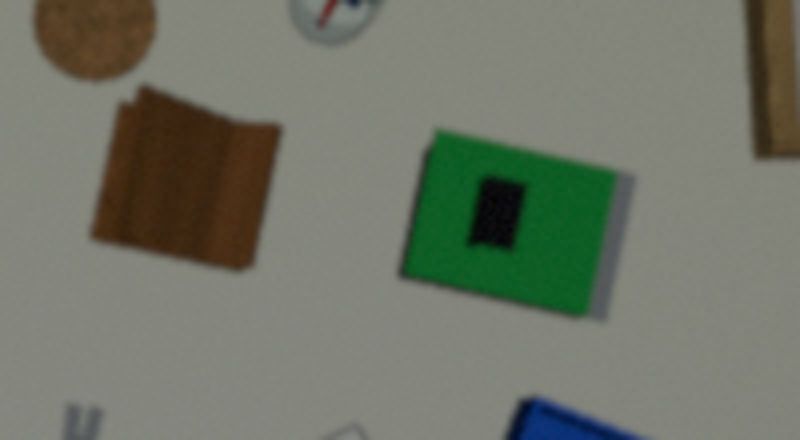

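The crop confirms the wooden V-stand, with its ledge to the right at crop (250,190). It also shows the green lid, with the handle at (500,212) and the steel strip at its right edge (610,245). The lid is centred at (0.538,-0.304), yaw 75°. The handle measures (0.543,-0.284), which matches lid x = 21. Now I move above the handle.

Request:
{"op": "move_arm", "data": {
  "jaw": [8.5,8.5,8.5,8.5,8.5,8.5,8.5,8.5,8.5,8.5,8.5,8.5],
  "dp": [
    [0,0,0],
    [0,0,0],
    [0,0,0],
    [0,0,0],
    [0,0,0],
    [0,0,0],
    [0,0,0],
    [0,0,0],
    [0,0,0],
    [0,0,0],
    [0,0,0],
    [0,0,0]
  ],
  "turn": [
    [0,0,0.118],
    [0,0,0.118],
    [0,0,0.118],
    [0,0,0.118],
    [0,0,0.118],
    [0,0,0.118],
    [0,0,0.118],
    [0,0,0.118],
    [0,0,0.118],
    [0,0,0.118],
    [0,0,0.118],
    [0,0,0.118]
  ]
}}

```text
time_s: 1.8
position: [0.2201, 0.504, 0.2313]
tool_rot: [[0.26, 0.966, -0.0], [0.966, -0.26, -0.0], [-0.0, -0.0, -1.0]]
ft_force: [0.2, -0.6, -0.6]
grip_width: 0.085
gripper_force: 0.0
```

Request:
{"op": "move_arm", "data": {
  "jaw": [8.5,8.5,8.5,8.5,8.5,8.5,8.5,8.5,8.5,8.5,8.5,8.5],
  "dp": [
    [-2.81,2.15,0.1],
    [-2.81,2.15,0.1],
    [-2.81,2.15,0.1],
    [-2.81,2.15,0.1],
    [-2.81,2.15,0.1],
    [-2.81,2.15,0.1],
    [-2.81,2.15,0.1],
    [-2.81,2.15,0.1],
    [-2.81,2.15,0.1],
    [-2.81,2.15,0.1],
    [-2.81,2.15,0.1],
    [-2.81,2.15,0.1]
  ],
  "turn": [
    [0,0,0],
    [0,0,0],
    [0,0,0],
    [0,0,0],
    [0,0,0],
    [0,0,0],
    [0,0,0],
    [0,0,0],
    [0,0,0],
    [0,0,0],
    [0,0,0],
    [0,0,0]
  ]
}}

```text
time_s: 2.8
position: [0.3843, 0.1106, 0.2195]
tool_rot: [[0.254, 0.967, 0.001], [0.967, -0.254, -0.0], [0.0, 0.001, -1.0]]
ft_force: [0.6, 0.6, -0.6]
grip_width: 0.085
gripper_force: 0.0
```

Request:
{"op": "move_arm", "data": {
  "jaw": [8.5,8.5,8.5,8.5,8.5,8.5,8.5,8.5,8.5,8.5,8.5,8.5],
  "dp": [
    [-2.81,2.15,0.1],
    [-2.81,2.15,0.1],
    [-2.81,2.15,0.1],
    [-2.81,2.15,0.1],
    [-2.81,2.15,0.1],
    [-2.81,2.15,0.1],
    [-2.81,2.15,0.1],
    [-2.81,2.15,0.1],
    [-2.81,2.15,0.1],
    [-2.81,2.15,0.1],
    [-2.81,2.15,0.1],
    [-2.81,2.15,0.1]
  ],
  "turn": [
    [0,0,0],
    [0,0,0],
    [0,0,0],
    [0,0,0],
    [0,0,0],
    [0,0,0],
    [0,0,0],
    [0,0,0],
    [0,0,0],
    [0,0,0],
    [0,0,0],
    [0,0,0]
  ]
}}

```text
time_s: 3.8
position: [0.5481, -0.2812, 0.2072]
tool_rot: [[0.254, 0.967, -0.0], [0.967, -0.254, 0.0], [0.0, -0.0, -1.0]]
ft_force: [0.6, 0.7, 1.0]
grip_width: 0.0854
gripper_force: 0.0
```

```bash
cat >> h.py <<'E'
from scipy.spatial.transform import Rotation as Ro
def Rcols(x,y,z): return np.stack([x,y,z],1)
def goto(p,R,verbose=True):
    "shift in tool axes (cm) and turn (rad, tool axes) from measured pose; turn-first and shift-first shifts"
    o=observe(); p0=np.array(o["position"]); R0=np.array(o["tool_rot"])
    W=Ro.from_matrix(R0.T@R).as_rotvec()
    print("at",p0.round(4),"shift0(cm)",(R0.T@(p-p0)*100).round(2),"shift after turn",(R.T@(p-p0)*100).round(2),"turn",W.round(4),"|",np.degrees(np.linalg.norm(W)).round(1),"deg")
LIDC=np.array([.5377,-.3038,.07]); a=np.radians(75.1)
LR=Rcols(np.array([np.cos(a),np.sin(a),0]),np.array([-np.sin(a),np.cos(a),0]),np.array([0,0,1.]))
E
python3 - <<'E'
from h import *
R=Rcols(LR[:,0],-LR[:,1],-LR[:,2]); goto(LIDC+LR@[.024,0,.012],R)
o=observe(); print(o["time_s"],o["q"].round(1),o["grip_width"])
yaw=np.radians(76.4); sx=np.array([np.cos(yaw),np.sin(yaw),0]); sy=np.array([-np.sin(yaw),np.cos(yaw),0]); ez=np.array([0,0,1.])
u=(sx+ez)/2**.5; n=(-sx+ez)/2**.5
for c in ["top","side"]:
    V=K(c)[3]; print(c,"cam pos",(-V[:3,:3].T@V[:3,3]).round(3))
    P=np.load(f"st_{c}.npy"); hn=P@n; hu=P@u
    h,e=np.histogram(hn,bins=np.arange(hn.min(),hn.max(),.002)); k=h.argmax(); b=np.median(hn[abs(hn-e[k]-.001)<.005])
    back=abs(hn-b)<.006
    m=hn>b+.009
    h,e=np.histogram(hu[m],bins=np.arange(hu[m].min(),hu[m].max(),.002)); k=h.argmax(); l=np.median(hu[m][abs(hu[m]-e[k]-.001)<.006])
    yy=(P@sy)[back]; lo,hi=np.percentile(yy,[1,99]); ym=(lo+hi)/2
    corner=b*n+l*u+ym*sy
    print(c,"corner",corner.round(4),"width",(hi-lo).round(4),"back u ext",np.percentile(hu[back],[1,99])-l,"ledge n ext",hn[m].max()-b, "rest",(corner+.075*u+.008*n).round(4))
E
```

```text
at [ 0.5481 -0.2812  0.2072] shift0(cm) [-0.05 -0.43 12.52] shift after turn [-0.05 -0.43 12.52] turn [-0.     -0.      0.0028] | 0.2 deg
3.8 [-38.2  29.5  65.5   0.   85.  -23.4] 0.0854213264494672
top cam pos [0.379 0.009 1.656]
top corner [ 0.5731 -0.0897  0.0296] width 0.1054 back u ext [-0.00327438  0.10326845] ledge n ext 0.04675724219017964 rest [ 0.5842 -0.0436  0.0883]
side cam pos [ 0.296 -0.553  0.886]
side corner [ 0.5712 -0.0893  0.0304] width 0.1072 back u ext [-0.03108591  0.09885163] ledge n ext 0.04394091050054685 rest [ 0.5824 -0.0433  0.089 ]
```

Request:
{"op": "move_arm", "data": {
  "jaw": [8.5,8.5,8.5,8.5,8.5,8.5,8.5,8.5,8.5],
  "dp": [
    [-0.05,-0.43,0],
    [0,0,2],
    [0,0,2],
    [0,0,2],
    [0,0,2],
    [0,0,2],
    [0,0,1.5],
    [0,0,1],
    [0,0,0]
  ],
  "turn": [
    [0,0,0.003],
    [0,0,0],
    [0,0,0],
    [0,0,0],
    [0,0,0],
    [0,0,0],
    [0,0,0],
    [0,0,0],
    [0,0,0]
  ]
}}

```text
time_s: 4.55
position: [0.5427, -0.2781, 0.0804]
tool_rot: [[0.257, 0.966, -0.003], [0.966, -0.257, 0.002], [0.001, -0.003, -1.0]]
ft_force: [-0.2, -0.1, -1.1]
grip_width: 0.0848
gripper_force: 0.0
```

Request:
{"op": "move_arm", "data": {
  "jaw": [4.6,4.6,4.6,4.6,4.6,4.6,4.6,4.6],
  "dp": [
    [0,0,0],
    [0,0,0],
    [0,0,0],
    [0,0,0],
    [0,0,0],
    [0,0,0],
    [0,0,0],
    [0,0,0]
  ],
  "turn": [
    [0,0,0],
    [0,0,0],
    [0,0,0],
    [0,0,0],
    [0,0,0],
    [0,0,0],
    [0,0,0],
    [0,0,0]
  ],
  "force": 100
}}

```text
time_s: 5.22
position: [0.5441, -0.2792, 0.0841]
tool_rot: [[0.257, 0.966, 0.002], [0.966, -0.257, -0.002], [-0.001, 0.003, -1.0]]
ft_force: [-0.6, 0.1, 5.2]
grip_width: 0.0481
gripper_force: 100.3
```

Request:
{"op": "move_arm", "data": {
  "jaw": [4.6,4.6,4.6,4.6,4.6,4.6,4.6,4.6,4.6,4.6],
  "dp": [
    [0,0,-1],
    [0,0,-1.5],
    [0,0,-1.5],
    [0,0,-1.5],
    [0,0,-1.5],
    [0,0,-1.5],
    [0,0,-1.5],
    [0,0,-1.5],
    [0,0,-1],
    [0,0,0]
  ],
  "turn": [
    [0,0,0],
    [0,0,0],
    [0,0,0],
    [0,0,0],
    [0,0,0],
    [0,0,0],
    [0,0,0],
    [0,0,0],
    [0,0,0],
    [0,0,0]
  ]
}}

```text
time_s: 6.05
position: [0.544, -0.2791, 0.21]
tool_rot: [[0.257, 0.966, 0.003], [0.966, -0.257, -0.003], [-0.002, 0.004, -1.0]]
ft_force: [-1.1, -1.3, -2.4]
grip_width: 0.0479
gripper_force: 100.5
```

```bash
cat >> h.py <<'E'
def lidfit(tag):
    "green+strip plane in side view: tool-frame normal and extents"
    o=observe(); p0=np.array(o["position"]); R0=np.array(o["tool_rot"])
    im,d=cams.get_image("side"); cv2.imwrite(f"pics/{tag}.png",im[...,::-1])
    hsv=cv2.cvtColor(im[...,::-1].copy(),cv2.COLOR_BGR2HSV).astype(int); w=cloud("side",d)
    g=(hsv[...,0]>45)&(hsv[...,0]<75)&(hsv[...,1]>120)&(d>0); g=cv2.erode(g.astype(np.uint8),np.ones((3,3)))>0
    P=w[g]; P=P[np.linalg.norm(P-p0,axis=1)<.22]
    for _ in range(6):
        c=np.median(P,0) if _==0 else P.mean(0); n=np.linalg.svd(P-P.mean(0),full_matrices=False)[2][2]; r=(P-P.mean(0))@n; P=P[abs(r)<max(.003,2*r.std())]
    n*=np.sign(n@(np.array([.296,-.553,.886])-p0))
    return o,p0,R0,P,n,im,w
E
python3 - <<'E'
from h import *
o,p0,R0,P,n,im,w=lidfit("lift")
print(o["time_s"],p0.round(4),"n world",n.round(3),"n tool",(R0.T@n).round(3),len(P))
T=(P-p0)@R0; print("tool extents",np.percentile(T,1,0).round(4),np.percentile(T,99,0).round(4))
E
```

```text
6.05 [ 0.544  -0.2791  0.21  ] n world [-0.004 -0.003  1.   ] n tool [-0.005  0.    -1.   ] 2535
tool extents [-0.0827 -0.0533  0.0031] [0.0283 0.0479 0.0081]
```

```bash
cat >> h.py <<'E'
ez=np.array([0,0,1.]); yaw=np.radians(76.4); sx=np.array([np.cos(yaw),np.sin(yaw),0]); sy=np.array([-np.sin(yaw),np.cos(yaw),0])
u=(sx+ez)/2**.5; n_=(-sx+ez)/2**.5; REST=np.array([.5833,-.0434,.0887]); SR=Rcols(u,sy,n_)
E
python3 - <<'E'
from h import *
R=Rcols(u,-sy,-n_)
pre=REST+.06*n_+.02*u+SR@[.0245,0,.0135]; print(pre.round(4))
hi=pre.copy(); hi[2]=.23
goto(hi,R); goto(pre,R)
E
```

```text
[ 0.5785 -0.0633  0.1721]
at [ 0.5436 -0.2789  0.2084] shift0(cm) [21.72 -2.17 -2.18] shift after turn [16.92 -1.68 13.87] turn [ 0.0107  0.7861 -0.0207] | 45.1 deg
at [ 0.5436 -0.2789  0.2084] shift0(cm) [21.73 -2.18  3.61] shift after turn [12.83 -1.68 17.96] turn [ 0.0107  0.7861 -0.0207] | 45.1 deg
```

Request:
{"op": "move_arm", "data": {
  "jaw": [4.6,4.6,4.6,4.6,4.6,4.6,4.6,4.6,4.6,4.6,4.6],
  "dp": [
    [1.0,-0.1,-0.1],
    [2.3,-0.23,-0.23],
    [2.3,-0.23,-0.23],
    [2.3,-0.23,-0.23],
    [2.3,-0.23,-0.23],
    [2.3,-0.23,-0.23],
    [2.3,-0.23,-0.23],
    [2.3,-0.23,-0.23],
    [2.3,-0.23,-0.23],
    [2.3,-0.23,-0.24],
    [0,0,0]
  ],
  "turn": [
    [0,0,0],
    [0,0,0],
    [0,0,0],
    [0,0,0],
    [0,0,0],
    [0,0,0],
    [0,0,0],
    [0,0,0],
    [0,0,0],
    [0,0,0],
    [0,0,0]
  ]
}}

```text
time_s: 7.02
position: [0.5782, -0.0591, 0.2287]
tool_rot: [[0.253, 0.967, -0.001], [0.967, -0.253, 0.002], [0.002, -0.001, -1.0]]
ft_force: [0.3, -0.6, -1.6]
grip_width: 0.048
gripper_force: 100.5
```

Request:
{"op": "move_arm", "data": {
  "jaw": [4.6,4.6,4.6,4.6,4.6,4.6,4.6,4.6],
  "dp": [
    [0,0,0],
    [0,0,0],
    [0,0,0],
    [0,0,0],
    [0,0,0],
    [0,0,0],
    [0,0,0],
    [0,0,0]
  ],
  "turn": [
    [0.0015,0.112,-0.003],
    [0.0015,0.112,-0.003],
    [0.0015,0.112,-0.003],
    [0.0015,0.112,-0.003],
    [0.0015,0.112,-0.003],
    [0.0015,0.112,-0.003],
    [0.0015,0.112,-0.003],
    [0,0,0]
  ]
}}

```text
time_s: 7.68
position: [0.5773, -0.0652, 0.2261]
tool_rot: [[0.174, 0.971, 0.164], [0.683, -0.239, 0.691], [0.71, -0.008, -0.705]]
ft_force: [-0.1, -0.8, -3.9]
grip_width: 0.048
gripper_force: 100.6
```

Run:
```python
from h import *
R=Rcols(u,-sy,-n_)
o,p0,R0,P,n,im,w=lidfit("pre")
print(o["q"].round(1),o["time_s"],p0.round(4),"n world",n.round(3),"n tool",(R0.T@n).round(3),len(P))
T=(P-p0)@R0; print("tool extents",np.percentile(T,1,0).round(4),np.percentile(T,99,0).round(4), np.median(T,0))
pre=REST+.06*n_+.02*u+SR@[.0245,0,.0135]; goto(pre,R)
```

```text
[-36.   29.4  75.6  41.1  94.6 -25.9] 7.6833 [ 0.5773 -0.0652  0.2261] n world [-0.163 -0.69   0.705] n tool [ 0.001  0.001 -1.   ] 468
tool extents [-0.0501 -0.0483  0.0035] [0.0436 0.0271 0.0091] [ 0.02416843 -0.01776888  0.00621653]
at [ 0.5777 -0.0646  0.2269] shift0(cm) [-3.76  0.08  3.99] shift after turn [-3.77  0.05  3.98] turn [-0.0029  0.0022 -0.0064] | 0.4 deg
```

Request:
{"op": "move_arm", "data": {
  "jaw": [4.6,4.6,4.6,4.6,4.6,4.6,4.6,4.6,4.6,4.6],
  "dp": [
    [-1.25,0,1.3],
    [-1.25,0,1.3],
    [-1.25,0.05,1.35],
    [0,0,1],
    [0,0,1],
    [0,0,1],
    [0,0,1],
    [0,0,1],
    [0,0,0.6],
    [0,0,0]
  ],
  "turn": [
    [-0.001,0.0007,-0.002],
    [-0.001,0.0007,-0.002],
    [-0.001,0.0007,-0.002],
    [0,0,0],
    [0,0,0],
    [0,0,0],
    [0,0,0],
    [0,0,0],
    [0,0,0],
    [0,0,0]
  ]
}}

```text
time_s: 8.57
position: [0.5883, -0.0225, 0.1344]
tool_rot: [[0.161, 0.973, 0.166], [0.688, -0.232, 0.688], [0.708, 0.003, -0.706]]
ft_force: [-0.1, -0.3, -2.7]
grip_width: 0.048
gripper_force: 100.6
```

Request:
{"op": "move_arm", "data": {
  "jaw": [4.6,4.6,4.6,4.6,4.6],
  "dp": [
    [-0.5,0,0],
    [-0.5,0,0],
    [-0.4,0,0],
    [-0.3,0,0],
    [0,0,0]
  ],
  "turn": [
    [0,0,0],
    [0,0,0],
    [0,0,0],
    [0,0,0],
    [0,0,0]
  ]
}}

```text
time_s: 8.98
position: [0.5857, -0.0364, 0.1226]
tool_rot: [[0.162, 0.972, 0.168], [0.688, -0.234, 0.687], [0.708, 0.004, -0.707]]
ft_force: [0.3, 0.4, -2.4]
grip_width: 0.0479
gripper_force: 100.6
```

Run:
```python
from h import *
R=Rcols(u,-sy,-n_)
o,p0,R0,P,n,im,w=lidfit("placed")
print(o["q"].round(1),o["time_s"],p0.round(4),"n world",n.round(3),len(P), "ft",o["ft_force"].round(1))
T=(P-p0)@R0; print("tool extents",np.percentile(T,1,0).round(4),np.percentile(T,99,0).round(4))
goto(REST+SR@[.0245,0,.0135],R)
S=(P-REST)@SR; print("plane h over rest (exp .008)",np.median(S[:,2]).round(4),"y ext",np.percentile(S[:,1],[1,99]).round(4),"x",np.percentile(S[:,0],[1,99]).round(4))
c=cv2.resize(im[180:330,210:360][...,::-1],None,fx=4,fy=4); cv2.imwrite("pics/crop2.png",c)
```

```text
[-33.1  35.9  83.3  42.4  82.  -34. ] 8.9833 [ 0.5857 -0.0364  0.1226] n world [-0.182 -0.678  0.712] 158 ft [ 0.3  0.4 -2.4]
tool extents [-0.052  -0.0446  0.0035] [0.0417 0.0292 0.0087]
at [ 0.5858 -0.0361  0.1229] shift0(cm) [-0.51 -0.07  0.52] shift after turn [-0.51 -0.07  0.52] turn [ 0.0021 -0.0009  0.0041] | 0.3 deg
plane h over rest (exp .008) 0.0127 y ext [-0.0298  0.0438] x [-0.0229  0.071 ]
```

View pics/crop2.png

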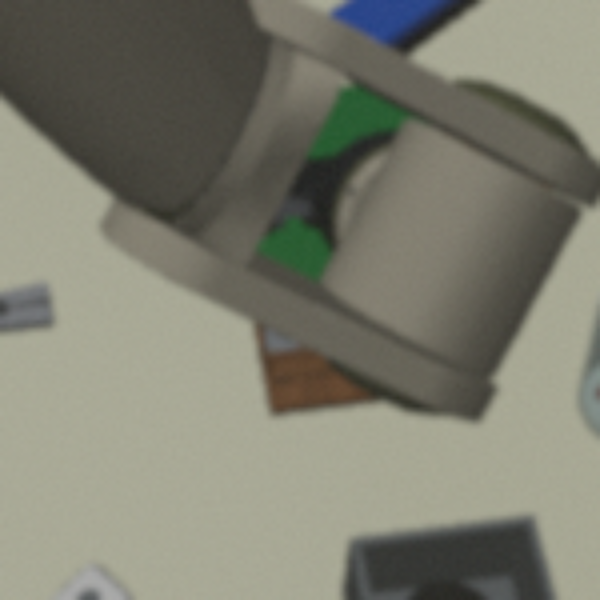

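The crop shows the lid held over the stand, with the strip at crop (280,340) just above the ledge. It is still about 5 mm off both faces, so I close that gap gently.

Request:
{"op": "move_arm", "data": {
  "jaw": [4.6,4.6,4.6,4.6,4.6],
  "dp": [
    [0,0,0.2],
    [0,0,0.2],
    [-0.2,0,0],
    [-0.2,0,0],
    [0,0,0]
  ],
  "turn": [
    [0,0,0],
    [0,0,0],
    [0,0,0],
    [0,0,0],
    [0,0,0]
  ]
}}

```text
time_s: 9.45
position: [0.5861, -0.0355, 0.1178]
tool_rot: [[0.161, 0.972, 0.169], [0.687, -0.233, 0.688], [0.708, 0.005, -0.706]]
ft_force: [1.7, 0.7, 1.4]
grip_width: 0.0483
gripper_force: 100.9
```

Request:
{"op": "move_arm", "data": {
  "jaw": [4.6,4.6,5.2,5.6,6.2,7.0,8.0,8.5,8.5,8.5],
  "dp": [
    [-0.1,0,0],
    [0,0,0],
    [0,0,0],
    [0,0,0],
    [0,0,0],
    [0,0,0],
    [0,0,0],
    [0,0,0],
    [0,0,0],
    [0,0,0]
  ],
  "turn": [
    [0,0,0],
    [0,0,0],
    [0,0,0],
    [0,0,0],
    [0,0,0],
    [0,0,0],
    [0,0,0],
    [0,0,0],
    [0,0,0],
    [0,0,0]
  ]
}}

```text
time_s: 10.28
position: [0.5856, -0.0362, 0.1167]
tool_rot: [[0.161, 0.972, 0.168], [0.688, -0.233, 0.687], [0.708, 0.005, -0.707]]
ft_force: [-0.1, -0.4, -0.2]
grip_width: 0.0848
gripper_force: 0.0
```

Request:
{"op": "move_arm", "data": {
  "jaw": [8.5,8.5,8.5,8.5,8.5,8.5,8.5,8.5,8.5,8.5],
  "dp": [
    [0,0,-0.5],
    [0,0,-1],
    [0,0,-1.5],
    [0,0,-2],
    [0,0,-2.5],
    [0,0,-2.5],
    [0,0,-2],
    [0,0,-1.5],
    [0,0,-1],
    [0,0,0]
  ],
  "turn": [
    [0,0,0],
    [0,0,0],
    [0,0,0],
    [0,0,0],
    [0,0,0],
    [0,0,0],
    [0,0,0],
    [0,0,0],
    [0,0,0],
    [0,0,0]
  ]
}}

```text
time_s: 11.12
position: [0.5613, -0.1376, 0.2207]
tool_rot: [[0.161, 0.972, 0.171], [0.689, -0.235, 0.686], [0.706, 0.007, -0.708]]
ft_force: [0.7, -0.7, -0.9]
grip_width: 0.0851
gripper_force: 0.0
```

Run:
```python
from h import *
o,p0,R0,P,n,im,w=lidfit("leaning")
print(o["q"].round(1),o["time_s"],p0.round(4),"n world",n.round(3),"tilt",np.degrees(np.arccos(n[2])).round(1),len(P))
S=(P-REST)@SR; print("h (exp .008)",np.median(S[:,2]).round(4),"y",np.percentile(S[:,1],[1,99]).round(4),"x",np.percentile(S[:,0],[1,99]).round(4))
# grasp A poses: tool z=-u, y=+n, x=-sy
R=Rcols(-sy,n_,-u)
g=REST+SR@[.045,0,.004]
print("grasp TCP",g.round(4)); goto(g+.10*u,R)
```

```text
[-42.5  31.3  72.9  38.9  98.8 -31. ] 11.1167 [ 0.5613 -0.1376  0.2207] n world [-0.161 -0.693  0.703] tilt 45.3 172
h (exp .008) 0.0081 y [-0.0484  0.0372] x [-0.0553  0.054 ]
grasp TCP [ 0.5901 -0.0152  0.1233]
at [ 0.5612 -0.1366  0.2196] shift0(cm) [12.01 -0.04 15.63] shift after turn [ -0.05 -15.63 -12.01] turn [-1.2045 -1.2144  1.2105] | 120.1 deg
```

The lid sits at 8.1 mm plane height and 45.3° tilt, so it is at its rest point and let go. Now I reorient to take the upper edge.

Request:
{"op": "move_arm", "data": {
  "jaw": [8.5,8.5,8.5,8.5,8.5,8.5,8.5],
  "dp": [
    [0,0,0],
    [0,0,0],
    [0,0,0],
    [0,0,0],
    [0,0,0],
    [0,0,0],
    [0,0,0]
  ],
  "turn": [
    [0,-0.112,0],
    [0,-0.112,0],
    [0,-0.112,0],
    [0,-0.112,0],
    [0,-0.112,0],
    [0,-0.112,0],
    [0,-0.112,0]
  ]
}}

```text
time_s: 11.75
position: [0.5613, -0.1352, 0.2192]
tool_rot: [[0.232, 0.973, 0.004], [0.973, -0.232, -0.004], [-0.003, 0.005, -1.0]]
ft_force: [0.4, 0.3, -0.6]
grip_width: 0.0849
gripper_force: 0.0
```

Request:
{"op": "move_arm", "data": {
  "jaw": [8.5,8.5,8.5,8.5,8.5,8.5,8.5,8.5,8.5,8.5,8.5,8.5],
  "dp": [
    [0,0,0],
    [0,0,0],
    [0,0,0],
    [0,0,0],
    [0,0,0],
    [0,0,0],
    [0,0,0],
    [0,0,0],
    [0,0,0],
    [0,0,0],
    [0,0,0],
    [0,0,0]
  ],
  "turn": [
    [0,0,0.121],
    [0,0,0.121],
    [0,0,0.121],
    [0,0,0.121],
    [0,0,0.121],
    [0,0,0.121],
    [0,0,0.121],
    [0,0,0.121],
    [0,0,0.121],
    [0,0,0.121],
    [0,0,0.121],
    [0,0,0.121]
  ]
}}

```text
time_s: 12.75
position: [0.561, -0.1349, 0.2182]
tool_rot: [[0.993, -0.121, 0.003], [-0.121, -0.993, 0.002], [0.003, -0.002, -1.0]]
ft_force: [-0.3, -0.3, 0.1]
grip_width: 0.085
gripper_force: 0.0
```

Run:
```python
from h import *
R=Rcols(-sy,n_,-u); Ru=Rcols(-sy,-sx,-ez)
g=REST+SR@[.045,0,.004]; p=g+.10*u; p[2]=.25
goto(p,Ru); print(observe()["q"].round(1)); print("tilt",Ro.from_matrix(Ru.T@R).as_rotvec())
```

```text
at [ 0.561  -0.1349  0.2182] shift0(cm) [  2.28 -19.27  -3.13] shift after turn [  0.02 -19.39  -3.18] turn [-0.0025 -0.003   0.1163] | 6.7 deg
[-25.4  25.   71.4   0.2  83.5  71.6]
tilt [-7.85398163e-01  2.20870974e-19 -3.69916025e-18]
```

Request:
{"op": "move_arm", "data": {
  "jaw": [8.5,8.5,8.5,8.5,8.5,8.5,8.5,8.5,8.5,8.5],
  "dp": [
    [0,0,0],
    [0,-2.42,-0.4],
    [0,-2.42,-0.4],
    [0,-2.42,-0.4],
    [0,-2.42,-0.4],
    [0,-2.42,-0.4],
    [0,-2.42,-0.4],
    [0,-2.42,-0.4],
    [0,-2.42,-0.4],
    [0,0,0]
  ],
  "turn": [
    [0,0,0.116],
    [0,0,0],
    [0,0,0],
    [0,0,0],
    [0,0,0],
    [0,0,0],
    [0,0,0],
    [0,0,0],
    [0,0,0],
    [0,0,0]
  ]
}}

```text
time_s: 13.58
position: [0.6058, 0.0569, 0.2513]
tool_rot: [[0.974, -0.225, 0.005], [-0.225, -0.974, 0.002], [0.004, -0.003, -1.0]]
ft_force: [1.5, -0.0, -0.1]
grip_width: 0.0848
gripper_force: 0.0
```

Request:
{"op": "move_arm", "data": {
  "jaw": [8.5,8.5,8.5,8.5,8.5,8.5,6,6],
  "dp": [
    [0,0,0],
    [0,0,0],
    [0,0,0],
    [0,0,0],
    [0,0,0],
    [0,0,0],
    [0,0,0],
    [0,0,0]
  ],
  "turn": [
    [-0.112,0,0],
    [-0.112,0,0],
    [-0.112,0,0],
    [-0.112,0,0],
    [-0.112,0,0],
    [-0.112,0,0],
    [-0.112,0,0],
    [0,0,0]
  ]
}}

```text
time_s: 14.25
position: [0.6051, 0.0545, 0.2477]
tool_rot: [[0.974, -0.158, -0.162], [-0.226, -0.687, -0.69], [-0.003, 0.709, -0.705]]
ft_force: [0.1, 0.4, -1.6]
grip_width: 0.0633
gripper_force: 0.0
```

Run:
```python
from h import *
R=Rcols(-sy,n_,-u)
g=REST+SR@[.045,0,.004]
o,p0,R0,P,n,im,w=lidfit("pregrasp")
S=(P-REST)@SR; print("h (exp .008)",np.median(S[:,2]).round(4),"y",np.percentile(S[:,1],[1,99]).round(4),"x",np.percentile(S[:,0],[1,99]).round(4),n)
goto(g+.06*u,R); goto(g,R); print(o["q"].round(1),o["time_s"],o["grip_width"])
cv2.imwrite("pics/crop3.png",cv2.resize(im[110:300,180:400][...,::-1],None,fx=3,fy=3))
```

```text
h (exp .008) 0.0083 y [-0.0481  0.0478] x [-0.0325  0.0679] [-0.16844678 -0.68634442  0.70750055]
at [0.6054 0.0538 0.2488] shift0(cm) [ 0.12 -3.84  7.89] shift after turn [ 0.14 -3.87  7.87] turn [-0.0034 -0.0052  0.0061] | 0.5 deg
at [0.6054 0.0538 0.2488] shift0(cm) [ 0.09 -3.82 13.89] shift after turn [ 0.14 -3.87 13.87] turn [-0.0034 -0.0052  0.0061] | 0.5 deg
[  9.9  38.3  54.9 -42.2 103.8 108.8] 14.25 0.06331639030407216
```

View pics/crop3.png

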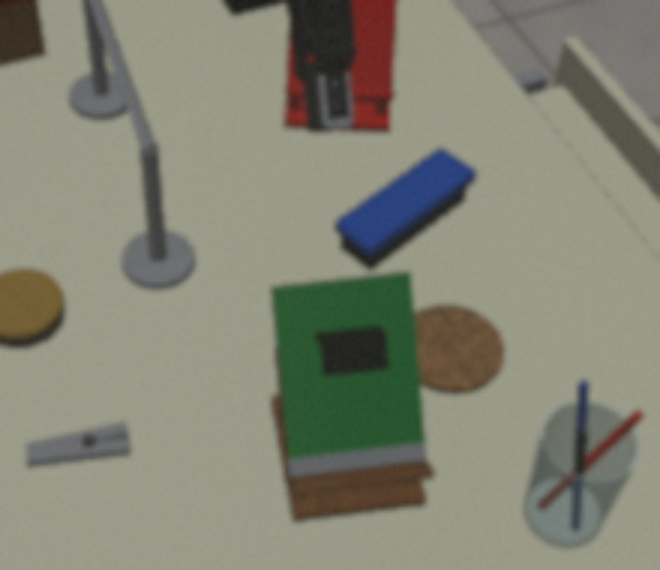

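The picture shows the lid leaning with its handle out at crop (350,350) and its free edge at the top (340,280). The gripper sits beyond it at (335,90). Now I go in and grip the edge.

Request:
{"op": "move_arm", "data": {
  "jaw": [5,5,5,5,5,5,5,5,5,5,5,5],
  "dp": [
    [0.14,-1.0,0],
    [0,-1.45,1.0],
    [0,-1.42,1.5],
    [0,0,2.0],
    [0,0,2.0],
    [0,0,1.37],
    [0,0,1.0],
    [0,0,1.0],
    [0,0,1.0],
    [0,0,1.0],
    [0,0,0.5],
    [0,0,0]
  ],
  "turn": [
    [-0.003,-0.005,0.006],
    [0,0,0],
    [0,0,0],
    [0,0,0],
    [0,0,0],
    [0,0,0],
    [0,0,0],
    [0,0,0],
    [0,0,0],
    [0,0,0],
    [0,0,0],
    [0,0,0]
  ]
}}

```text
time_s: 15.3
position: [0.593, -0.0069, 0.136]
tool_rot: [[0.971, -0.172, -0.166], [-0.239, -0.686, -0.687], [0.004, 0.707, -0.707]]
ft_force: [-0.1, -0.2, 0.4]
grip_width: 0.0499
gripper_force: 0.0
```

Run:
```python
from h import *
R=Rcols(-sy,n_,-u); g=REST+SR@[.045,0,.004]; goto(g,R); o=observe(); print(o["ft_force"].round(1),o["q"].round(1),o["time_s"],o["grip_width"])
```

```text
at [ 0.593  -0.0069  0.136 ] shift0(cm) [-0.08 -0.28  1.52] shift after turn [-0.08 -0.28  1.52] turn [-0.0004 -0.0005 -0.0055] | 0.3 deg
[-0.1 -0.2  0.4] [  4.7  41.1  68.9 -42.2  88.1 117.1] 15.3 0.049880956129779504
```

Some rows fell short, so I make up the rest and close.

Request:
{"op": "move_arm", "data": {
  "jaw": [5,5,5,5],
  "dp": [
    [-0.08,-0.28,0.5],
    [0,0,0.6],
    [0,0,0.42],
    [0,0,0]
  ],
  "turn": [
    [0,0,0],
    [0,0,0],
    [0,0,0],
    [0,0,0]
  ]
}}

```text
time_s: 15.63
position: [0.5902, -0.015, 0.1233]
tool_rot: [[0.971, -0.171, -0.165], [-0.238, -0.686, -0.687], [0.004, 0.707, -0.707]]
ft_force: [0.2, 0.4, 0.2]
grip_width: 0.0501
gripper_force: 0.0
```

Request:
{"op": "move_arm", "data": {
  "jaw": [3,2,1.4,1,0.6,0.6,0.6,0.6,0.6,0.6],
  "dp": [
    [0,0,0],
    [0,0,0],
    [0,0,0],
    [0,0,0],
    [0,0,0],
    [0,0,0],
    [0,0,0],
    [0,0,0],
    [0,0,0],
    [0,0,0]
  ],
  "turn": [
    [0,0,0],
    [0,0,0],
    [0,0,0],
    [0,0,0],
    [0,0,0],
    [0,0,0],
    [0,0,0],
    [0,0,0],
    [0,0,0],
    [0,0,0]
  ],
  "force": 90
}}

```text
time_s: 16.47
position: [0.5907, -0.0146, 0.1244]
tool_rot: [[0.971, -0.172, -0.164], [-0.238, -0.686, -0.688], [0.006, 0.707, -0.707]]
ft_force: [0.1, 0.7, 5.3]
grip_width: 0.0072
gripper_force: 53.0
```

Run:
```python
from h import *
R=Rcols(-sy,n_,-u); g=REST+SR@[.045,0,.004]; goto(g,R); o,p0,R0,P,n,im,w=lidfit("grip"); print(o["ft_force"].round(1),o["q"].round(1),o["time_s"],o["grip_width"],o["gripper_force"])
S=(P-REST)@SR; print("h",np.median(S[:,2]).round(4),"y",np.percentile(S[:,1],[1,99]).round(4),"x",np.percentile(S[:,0],[1,99]).round(4),n)
```

```text
at [ 0.5907 -0.0146  0.1244] shift0(cm) [-0.04 -0.03  0.13] shift after turn [-0.04 -0.03  0.13] turn [-0.0003 -0.0026 -0.0062] | 0.4 deg
[0.1 0.7 5.3] [  4.   41.4  70.4 -42.5  86.2 117.9] 16.4667 0.007157621341075453 52.964547872543335
h 0.0083 y [-0.0482  0.0479] x [-0.0541  0.0676] [-0.16136752 -0.68463727  0.71079697]
```

Request:
{"op": "move_arm", "data": {
  "jaw": [0,0,0,0,0,0,0,0,0,0,0,0],
  "dp": [
    [0,0,0],
    [0,0,0],
    [0,0.5,-0.3],
    [0,1,-1],
    [0,1,-1],
    [0,1,-1],
    [0,1,-1],
    [0,1,-1],
    [0,1,-1],
    [0,1,-1],
    [0,1,-1],
    [0,1,-1]
  ],
  "turn": [
    [0,0,0],
    [0,0,0],
    [0,0,0],
    [0,0,0],
    [0,0,0],
    [0,0,0],
    [0,0,0],
    [0,0,0],
    [0,0,0],
    [0,0,0],
    [0,0,0],
    [0,0,0]
  ],
  "force": 110
}}

```text
time_s: 17.52
position: [0.5894, -0.0158, 0.2584]
tool_rot: [[0.971, -0.172, -0.164], [-0.238, -0.686, -0.687], [0.006, 0.707, -0.708]]
ft_force: [0.7, 0.3, -3.6]
grip_width: 0.0059
gripper_force: 107.4
```

Run:
```python
from h import *
o,p0,R0,P,n,im,w=lidfit("lift2")
print(o["ft_force"].round(1),o["q"].round(1),o["time_s"],o["grip_width"],o["gripper_force"],p0)
T=(P-p0)@R0; print("n tool",(R0.T@n).round(3),"med",np.median(T,0).round(4),np.percentile(T,1,0).round(4),np.percentile(T,99,0).round(4))
# rail axis estimate: constrained fit with both cams' initial clouds
for c in ["top","side"]:
    d=np.load(f"{c}0.npy"); W=cloud(c,d); V=K(c)[3]; cam=-V[:3,:3].T@V[:3,3]
    m=(W[...,0]>.4)&(W[...,0]<.62)&(W[...,1]>.2)&(W[...,1]<.42)&(W[...,2]>.13)&(W[...,2]<.175)
    Q=W[m]; a=np.radians(-4.9); ry=np.array([-np.sin(a),np.cos(a),0]); rx=np.array([np.cos(a),np.sin(a),0])
    v=cam-Q.mean(0); v-=ry*(v@ry); v/=np.linalg.norm(v)
    lin=np.polyfit(Q[:,1],Q[:,0],1); print(c,"slope yaw",-np.degrees(np.arctan(lin[0])).round(2),"x at y=.315 surf",np.polyval(lin,.315).round(4),"z",Q[:,2].mean().round(4),"axis x",(np.polyval(lin,.315)-v[0]*.0055).round(4),"axis z",(Q[:,2].mean()-.0055*v[2]).round(4))
```

```text
[ 0.7  0.3 -3.6] [  3.9  34.1  61.1 -43.   98.4 106.5] 17.5167 0.005900082957226927 107.43622541427612 [ 0.58940096 -0.01583486  0.25844104]
n tool [0.002 1.    0.002] med [-0.0046  0.0036  0.0549] [-0.0496  0.0008 -0.0213] [0.0484 0.0063 0.1012]
top slope yaw -4.92 x at y=.315 surf 0.5161 z 0.1545 axis x 0.5165 axis z 0.149
side slope yaw -4.83 x at y=.315 surf 0.5114 z 0.1551 axis x 0.5125 axis z 0.1497
```

```bash
cat >> h.py <<'E'
def hang(M=np.array([.5145,.315,.15]),tilt=15,bar=(.023,0,.020),tcp=(.0463,0,.0043)):
    a=np.radians(-4.9); rx=np.array([np.cos(a),np.sin(a),0]); t=np.radians(tilt)
    lz=rx*np.cos(t)+ez*np.sin(t); lx=ez*np.cos(t)-rx*np.sin(t); L=Rcols(lx,np.cross(lz,lx),lz)
    return M+L@(np.array(tcp)-np.array(bar)), Rcols(-L[:,1],L[:,2],-L[:,0]), lx
E
python3 - <<'E'
from h import *
p,R,lx=hang(); print(p,(p+.15*lx).round(4)); goto(p+.15*lx,R)
E
```

```text
[0.49338194 0.31681046 0.16844261] [0.4547 0.3201 0.3133]
at [ 0.59   -0.0159  0.2614] shift0(cm) [-21.08 -17.01 -24.6 ] shift after turn [ 32.32 -14.45  -9.24] turn [ 0.3936  0.8631 -1.5126] | 102.3 deg
```

Request:
{"op": "move_arm", "data": {
  "jaw": [0,0,0,0,0,0,0,0,0,0],
  "dp": [
    [0,1,-1],
    [0,1,-1],
    [0,1,-1],
    [0,1,-1],
    [0,1,-1],
    [0,0,0],
    [0,0,0],
    [0,0,0],
    [0,0,0],
    [0,0,0]
  ],
  "turn": [
    [0,0,0],
    [0,0,0],
    [0,0,0],
    [0,0,0],
    [0,0,0],
    [0.105,0,0],
    [0.105,0,0],
    [0.105,0,0],
    [0.105,0,0],
    [0.104,0,0]
  ]
}}

```text
time_s: 18.4
position: [0.5891, -0.0156, 0.329]
tool_rot: [[0.972, -0.231, -0.054], [-0.237, -0.939, -0.248], [0.007, 0.254, -0.967]]
ft_force: [-0.9, 0.1, -3.6]
grip_width: 0.0062
gripper_force: 107.6
```

Request:
{"op": "move_arm", "data": {
  "jaw": [0,0,0,0,0,0,0,0],
  "dp": [
    [0,0,0],
    [0,0,0],
    [0,0,0],
    [0,0,0],
    [0,0,0],
    [0,0,0],
    [0,0,0],
    [0,0,0]
  ],
  "turn": [
    [0,0.03,-0.111],
    [0,0.03,-0.111],
    [0,0.03,-0.111],
    [0,0.03,-0.111],
    [0,0.03,-0.111],
    [0,0.03,-0.111],
    [0,0.03,-0.111],
    [0,0.03,-0.111]
  ]
}}

```text
time_s: 19.07
position: [0.5887, -0.0159, 0.3282]
tool_rot: [[0.774, 0.61, 0.17], [0.634, -0.747, -0.202], [0.004, 0.264, -0.965]]
ft_force: [-0.4, -0.4, -3.3]
grip_width: 0.0059
gripper_force: 108.2
```

Request:
{"op": "move_arm", "data": {
  "jaw": [0,0,0,0,0,0,0],
  "dp": [
    [0,0,0],
    [0,0,0],
    [0,0,0],
    [0,0,0],
    [0,0,0],
    [0,0,0],
    [0,0,0]
  ],
  "turn": [
    [0,0.03,-0.111],
    [0,0.03,-0.111],
    [0,0.03,-0.111],
    [0,0.03,-0.111],
    [0,0.03,-0.111],
    [0,0.03,-0.111],
    [0,0.03,-0.111]
  ]
}}

```text
time_s: 19.65
position: [0.5886, -0.016, 0.3282]
tool_rot: [[0.079, 0.961, 0.265], [0.997, -0.076, -0.021], [0.0, 0.266, -0.964]]
ft_force: [-0.4, -1.7, -3.5]
grip_width: 0.006
gripper_force: 108.1
```

Run:
```python
from h import *
p,R,lx=hang(); goto(p+.15*lx,R); o=observe(); print(o["q"].round(1),o["time_s"],o["tool_rot"].round(3))
```

```text
at [ 0.5886 -0.016   0.3282] shift0(cm) [ 32.45 -15.83  -2.81] shift after turn [ 32.35 -16.05  -2.76] turn [ 0.0075 -0.0021  0.0059] | 0.6 deg
[-14.2  16.   68.7   2.6  80.1  -9.8] 19.65 [[ 0.079  0.961  0.265]
 [ 0.997 -0.076 -0.021]
 [ 0.     0.266 -0.964]]
```

Request:
{"op": "move_arm", "data": {
  "jaw": [0,0,0,0,0,0,0,0,0,0,0,0],
  "dp": [
    [2.7,-1.34,-0.23],
    [2.7,-1.34,-0.23],
    [2.7,-1.34,-0.23],
    [2.7,-1.34,-0.23],
    [2.7,-1.34,-0.23],
    [2.7,-1.34,-0.23],
    [2.7,-1.34,-0.23],
    [2.7,-1.34,-0.23],
    [2.7,-1.34,-0.23],
    [2.7,-1.34,-0.23],
    [2.7,-1.34,-0.23],
    [2.65,-1.31,-0.23]
  ],
  "turn": [
    [0.007,-0.002,0.006],
    [0,0,0],
    [0,0,0],
    [0,0,0],
    [0,0,0],
    [0,0,0],
    [0,0,0],
    [0,0,0],
    [0,0,0],
    [0,0,0],
    [0,0,0],
    [0,0,0]
  ]
}}

```text
time_s: 20.65
position: [0.4564, 0.3222, 0.3137]
tool_rot: [[0.091, 0.962, 0.259], [0.996, -0.088, -0.023], [0.0, 0.26, -0.966]]
ft_force: [0.4, -0.7, -2.5]
grip_width: 0.0063
gripper_force: 108.1
```

Request:
{"op": "move_arm", "data": {
  "jaw": [0,0],
  "dp": [
    [0,0,0],
    [0,0,0]
  ],
  "turn": [
    [0,0,0],
    [0,0,0]
  ]
}}

```text
time_s: 20.82
position: [0.4566, 0.3221, 0.3134]
tool_rot: [[0.089, 0.962, 0.259], [0.996, -0.086, -0.023], [0.0, 0.26, -0.966]]
ft_force: [-0.4, 0.2, -2.0]
grip_width: 0.0061
gripper_force: 108.1
```

Run:
```python
from h import *
p,R,lx=hang(); goto(p+.15*lx,R); goto(p+.06*lx,R)
o=observe(); p0=o["position"];R0=o["tool_rot"]; print(o["time_s"],o["q"].round(1))
L=Rcols(-R0[:,2],-R0[:,0],R0[:,1]); org=p0-L@[.0463,0,.0043]
for n in ["side","top"]:
    im,d=cams.get_image(n); cv2.imwrite(f"pics/{n}_h.png",im[...,::-1]); w=cloud(n,d)
    hsv=cv2.cvtColor(im[...,::-1].copy(),cv2.COLOR_BGR2HSV).astype(int)
    S=(w-org)@L
    g=(hsv[...,0]>45)&(hsv[...,0]<75)&(hsv[...,1]>100)&(np.nan_to_num(np.linalg.norm(S,axis=-1),nan=9)<.12)
    if g.sum()>20: print(n,"green",g.sum(),np.percentile(S[g],[2,50,98],0).round(4).tolist())
    k=(hsv[...,2]<70)&(abs(S[...,0]-.02)<.03)&(abs(S[...,1])<.045)&(S[...,2]>.012)&(S[...,2]<.06)
    if k.sum()>20: print(n,"handle",k.sum(),np.percentile(S[k],[2,50,98],0).round(4).tolist())
    u0,v0=proj(n,p0-np.array([0,0,.08])).astype(int); a,b=max(0,v0-75),max(0,u0-100)
    cv2.imwrite(f"pics/{n}_hc.png",cv2.resize(im[a:a+150,b:b+200][...,::-1],None,fx=4,fy=4))
```

```text
at [0.4566 0.3221 0.3134] shift0(cm) [-0.21 -0.17 -0.04] shift after turn [-0.21 -0.17 -0.04] turn [ 0.0009  0.0006 -0.0035] | 0.2 deg
at [0.4566 0.3221 0.3134] shift0(cm) [-0.21 -0.17  8.96] shift after turn [-0.21 -0.17  8.96] turn [ 0.0009  0.0006 -0.0035] | 0.2 deg
20.8167 [26.7 15.2 72.1 -8.  79.9 32.4]
side green 276 [[-0.0325, -0.0418, -0.0066], [0.0572, 0.0394, 0.0013], [0.1025, 0.055, 0.0086]]
side handle 150 [[0.0143, -0.0221, 0.0125], [0.036, 0.0059, 0.0254], [0.0383, 0.0236, 0.036]]
top green 256 [[-0.0413, 0.0112, -0.0016], [0.0433, 0.0345, 0.0098], [0.0815, 0.0543, 0.0132]]
top handle 159 [[0.0083, -0.0081, 0.0128], [0.034, 0.0113, 0.032], [0.0395, 0.0238, 0.0408]]
```

View pics/side_hc.png

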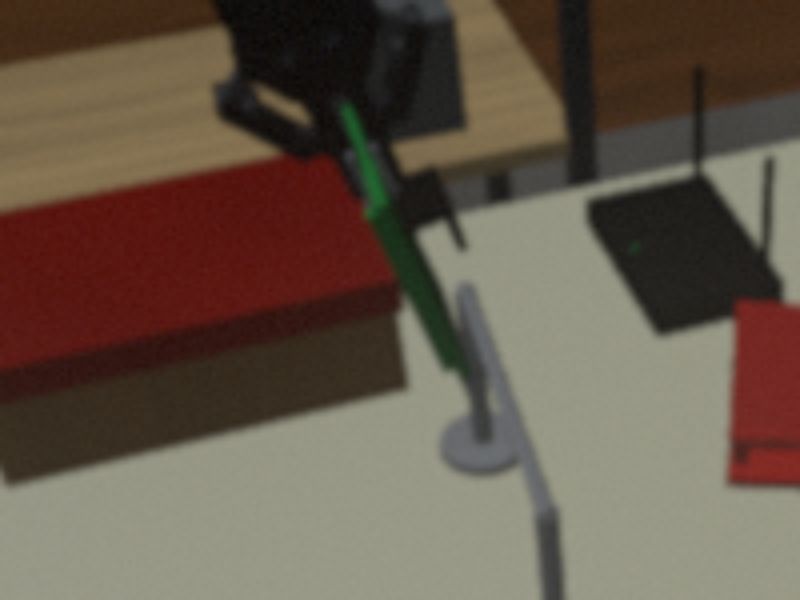

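The crop shows the plate on the robot side of the bar (lid at (410,250), bar at (505,390)) with the hook open downwards at (445,205). The two camera readings sit about ±2 mm around the kinematics, so the averaged rail position holds. I lower the lid.

Request:
{"op": "move_arm", "data": {
  "jaw": [0,0,0,0,0,0,0,0,0,0],
  "dp": [
    [-0.21,-0.17,0],
    [0,0,1.2],
    [0,0,1.2],
    [0,0,1.2],
    [0,0,1.2],
    [0,0,1.2],
    [0,0,1.2],
    [0,0,1.2],
    [0,0,1.2],
    [0,0,0]
  ],
  "turn": [
    [0.001,0,-0.003],
    [0,0,0],
    [0,0,0],
    [0,0,0],
    [0,0,0],
    [0,0,0],
    [0,0,0],
    [0,0,0],
    [0,0,0],
    [0,0,0]
  ]
}}

```text
time_s: 21.75
position: [0.4802, 0.3156, 0.2178]
tool_rot: [[0.091, 0.963, 0.254], [0.996, -0.088, -0.025], [-0.001, 0.255, -0.967]]
ft_force: [0.1, -0.0, -4.0]
grip_width: 0.0062
gripper_force: 108.0
```

Run:
```python
from h import *
p,R,lx=hang(); goto(p,R)
o=observe(); p0=o["position"];R0=o["tool_rot"]; print(o["time_s"],o["ft_force"].round(1))
L=Rcols(-R0[:,2],-R0[:,0],R0[:,1]); org=p0-L@[.0463,0,.0043]
for n in ["side","top"]:
    im,d=cams.get_image(n); cv2.imwrite(f"pics/{n}_i.png",im[...,::-1]); w=cloud(n,d)
    hsv=cv2.cvtColor(im[...,::-1].copy(),cv2.COLOR_BGR2HSV).astype(int); S=(w-org)@L
    k=(hsv[...,2]<60)&(abs(S[...,0]-.02)<.03)&(abs(S[...,1])<.045)&(S[...,2]>.012)&(S[...,2]<.06)
    if k.sum()>20: print(n,"handle",k.sum(),np.percentile(S[k],[2,50,98],0).round(4).tolist())
    b=(abs(S[...,0]+.018)<.02)&(abs(S[...,1])>.06)&(abs(S[...,1])<.1)&(abs(S[...,2]-.02)<.02)
    print(n,"bar",b.sum(),np.median(S[b],0).round(4).tolist())
    u0,v0=proj(n,org).astype(int); a,bb=max(0,v0-60),max(0,u0-80)
    cv2.imwrite(f"pics/{n}_ic.png",cv2.resize(im[a:a+120,bb:bb+160][...,::-1],None,fx=5,fy=5))
```

```text
at [0.4802 0.3156 0.2178] shift0(cm) [ 0.25 -0.    5.1 ] shift after turn [ 0.24 -0.02  5.1 ] turn [-0.0036  0.0028 -0.0051] | 0.4 deg
21.75 [ 0.1 -0.  -4. ]
side handle 113 [[0.03, -0.0213, 0.0125], [0.0364, 0.0054, 0.0236], [0.0389, 0.0246, 0.0342]]
side bar 51 [-0.0221, 0.0812, 0.0188]
top handle 113 [[0.021, -0.0052, 0.0136], [0.036, 0.0112, 0.0296], [0.0426, 0.0228, 0.041]]
top bar 126 [-0.0235, 0.0002, 0.0228]
```

View pics/side_ic.png

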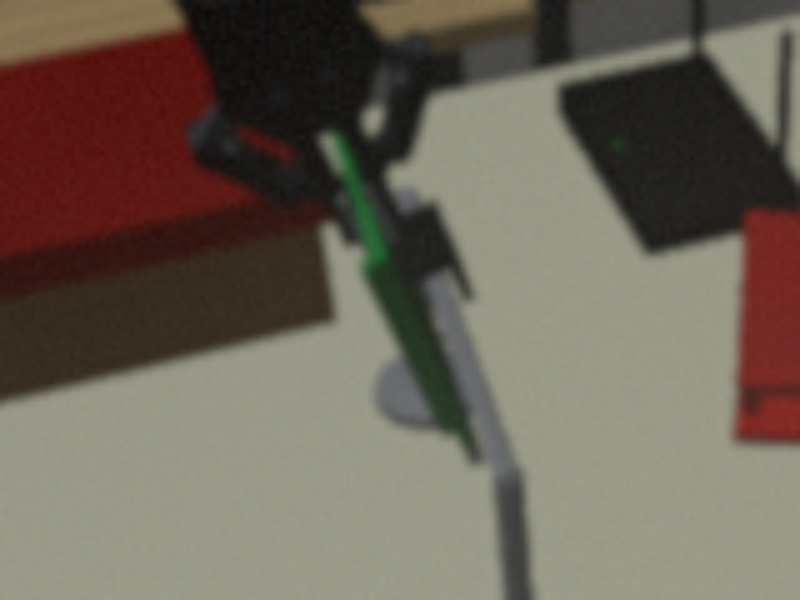

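The bar runs between plate and flange, with the gap centred to about 1 mm, so I lower the rest of the way.

Request:
{"op": "move_arm", "data": {
  "jaw": [0,0,0,0,0,0,0,0],
  "dp": [
    [0.24,0,0.8],
    [0,0,0.8],
    [0,0,0.8],
    [0,0,0.8],
    [0,0,0.8],
    [0,0,0.6],
    [0,0,0.3],
    [0,0,0]
  ],
  "turn": [
    [-0.003,0.003,-0.005],
    [0,0,0],
    [0,0,0],
    [0,0,0],
    [0,0,0],
    [0,0,0],
    [0,0,0],
    [0,0,0]
  ]
}}

```text
time_s: 22.52
position: [0.4932, 0.3185, 0.1717]
tool_rot: [[0.084, 0.962, 0.26], [0.996, -0.082, -0.02], [0.002, 0.261, -0.965]]
ft_force: [-0.7, -0.0, -2.4]
grip_width: 0.0061
gripper_force: 108.1
```

Run:
```python
from h import *
p,R,lx=hang(); goto(p,R); o=observe(); print(o["ft_force"].round(1),o["wrist_torque"].round(2))
```

```text
at [0.4932 0.3185 0.1717] shift0(cm) [-0.16 -0.05  0.33] shift after turn [-0.16 -0.05  0.33] turn [ 0.0018 -0.0023  0.0009] | 0.2 deg
[-0.7 -0.  -2.4] [0.03 0.32 0.02]
```

Free so far. I seat it the last few millimetres.

Request:
{"op": "move_arm", "data": {
  "jaw": [0,0,0,0],
  "dp": [
    [0,-0.05,0.2],
    [0,0,0.15],
    [0,0,0.05],
    [0,0,0]
  ],
  "turn": [
    [0,0,0],
    [0,0,0],
    [0,0,0],
    [0,0,0]
  ]
}}

```text
time_s: 22.85
position: [0.4938, 0.3186, 0.1688]
tool_rot: [[0.084, 0.962, 0.261], [0.996, -0.082, -0.019], [0.003, 0.262, -0.965]]
ft_force: [0.4, 0.8, -2.3]
grip_width: 0.006
gripper_force: 108.1
```

Request:
{"op": "move_arm", "data": {
  "jaw": [0,0,0],
  "dp": [
    [0,0,0.1],
    [0,0,0.05],
    [0,0,0]
  ],
  "turn": [
    [0,0,0],
    [0,0,0],
    [0,0,0]
  ]
}}

```text
time_s: 23.1
position: [0.4942, 0.3186, 0.1679]
tool_rot: [[0.084, 0.961, 0.262], [0.996, -0.082, -0.019], [0.003, 0.262, -0.965]]
ft_force: [-3.4, -0.5, 3.0]
grip_width: 0.0065
gripper_force: 109.5
```

Contact: the bar now carries the hook. I open and withdraw.

Request:
{"op": "move_arm", "data": {
  "jaw": [0.8,1.0,1.3,1.7,2.2,3,4,5,5,5,5,5],
  "dp": [
    [0,0,0],
    [0,0,0],
    [0,0,0],
    [0,0,0],
    [0,0,0],
    [0,0,0],
    [0,0,0],
    [0,0,0],
    [0,0,0],
    [0,0,0],
    [0,0,0],
    [0,0,0]
  ],
  "turn": [
    [0,0,0],
    [0,0,0],
    [0,0,0],
    [0,0,0],
    [0,0,0],
    [0,0,0],
    [0,0,0],
    [0,0,0],
    [0,0,0],
    [0,0,0],
    [0,0,0],
    [0,0,0]
  ]
}}

```text
time_s: 24.1
position: [0.4942, 0.3185, 0.1672]
tool_rot: [[0.084, 0.962, 0.261], [0.996, -0.082, -0.019], [0.003, 0.262, -0.965]]
ft_force: [-0.3, 0.1, -0.9]
grip_width: 0.05
gripper_force: 0.0
```

Request:
{"op": "move_arm", "data": {
  "jaw": [5,5,5,5,5,5,5,5,5,5,5,5],
  "dp": [
    [0,0,-0.5],
    [0,0,-1],
    [0,0,-1.5],
    [0,0,-1.5],
    [0,0,-1.5],
    [0,0,-1.5],
    [0,0,-2],
    [0,0,-2],
    [0,0,-2],
    [0,0,-2],
    [0,0,-2],
    [0,0,0]
  ],
  "turn": [
    [0,0,0],
    [0,0,0],
    [0,0,0],
    [0,0,0],
    [0,0,0],
    [0,0,0],
    [0,0,0],
    [0,0,0],
    [0,0,0],
    [0,0,0],
    [0,0,0],
    [0,0,0]
  ]
}}

```text
time_s: 25.1
position: [0.4483, 0.3225, 0.3414]
tool_rot: [[0.083, 0.96, 0.268], [0.997, -0.082, -0.015], [0.007, 0.268, -0.963]]
ft_force: [0.2, -0.6, 0.9]
grip_width: 0.0502
gripper_force: 0.0
```

Request:
{"op": "move_arm", "data": {
  "jaw": [5,5,5,5,5,5,5,5,5,5,5,5],
  "dp": [
    [0,0,0],
    [0,0,0],
    [0,0,0],
    [0,0,0],
    [0,0,0],
    [0,0,0],
    [0,0,0],
    [0,0,0],
    [0,0,0],
    [0,0,0],
    [0,0,0],
    [0,0,0]
  ],
  "turn": [
    [0,0,0],
    [0,0,0],
    [0,0,0],
    [0,0,0],
    [0,0,0],
    [0,0,0],
    [0,0,0],
    [0,0,0],
    [0,0,0],
    [0,0,0],
    [0,0,0],
    [0,0,0]
  ]
}}

```text
time_s: 26.1
position: [0.4485, 0.3219, 0.3361]
tool_rot: [[0.084, 0.962, 0.261], [0.996, -0.082, -0.019], [0.003, 0.262, -0.965]]
ft_force: [0.4, -0.3, 0.7]
grip_width: 0.0498
gripper_force: 0.0
```

Request:
{"op": "move_arm", "data": {
  "jaw": [5,5,5,5,5,5,5,5,5,5,5,5],
  "dp": [
    [0,0,0],
    [0,0,0],
    [0,0,0],
    [0,0,0],
    [0,0,0],
    [0,0,0],
    [0,0,0],
    [0,0,0],
    [0,0,0],
    [0,0,0],
    [0,0,0],
    [0,0,0]
  ],
  "turn": [
    [0,0,0],
    [0,0,0],
    [0,0,0],
    [0,0,0],
    [0,0,0],
    [0,0,0],
    [0,0,0],
    [0,0,0],
    [0,0,0],
    [0,0,0],
    [0,0,0],
    [0,0,0]
  ]
}}

```text
time_s: 27.1
position: [0.4485, 0.3219, 0.3361]
tool_rot: [[0.084, 0.962, 0.261], [0.996, -0.082, -0.019], [0.003, 0.262, -0.965]]
ft_force: [-0.1, 1.0, 0.5]
grip_width: 0.0499
gripper_force: 0.0
```

Request:
{"op": "move_arm", "data": {
  "jaw": [5,5,5,5,5,5,5,5,5,5,5,5],
  "dp": [
    [0,0,0],
    [0,0,0],
    [0,0,0],
    [0,0,0],
    [0,0,0],
    [0,0,0],
    [0,0,0],
    [0,0,0],
    [0,0,0],
    [0,0,0],
    [0,0,0],
    [0,0,0]
  ],
  "turn": [
    [0,0,0],
    [0,0,0],
    [0,0,0],
    [0,0,0],
    [0,0,0],
    [0,0,0],
    [0,0,0],
    [0,0,0],
    [0,0,0],
    [0,0,0],
    [0,0,0],
    [0,0,0]
  ]
}}

```text
time_s: 28.1
position: [0.4485, 0.3219, 0.3361]
tool_rot: [[0.084, 0.962, 0.261], [0.996, -0.082, -0.019], [0.003, 0.262, -0.965]]
ft_force: [-0.5, -0.4, -0.7]
grip_width: 0.0498
gripper_force: 0.0
```

Run:
```python
from h import *
pr=None
for i in range(3):
    im,d=cams.get_image("side"); w=cloud("side",d); hsv=cv2.cvtColor(im[...,::-1].copy(),cv2.COLOR_BGR2HSV).astype(int)
    g=(hsv[...,0]>45)&(hsv[...,0]<75)&(hsv[...,1]>100)&(abs(w[...,0]-.5)<.12)&(abs(w[...,1]-.315)<.12)
    print(observe()["time_s"],g.sum(),w[g].mean(0).round(4),np.percentile(w[g],[3,97],0).round(3).tolist(), "changed px",None if pr is None else int((abs(im.astype(int)-pr).max(-1)>40).sum())); pr=im.astype(int)
cv2.imwrite("pics/final.png",cv2.resize(im[60:210,140:340][...,::-1],None,fx=4,fy=4))
```

```text
28.15 99 [0.4771 0.3079 0.2249] [[0.405, 0.267, 0.176], [0.492, 0.354, 0.491]] changed px None
28.2 102 [0.4771 0.309  0.2267] [[0.407, 0.267, 0.177], [0.494, 0.356, 0.489]] changed px 0
28.25 97 [0.476  0.3082 0.2258] [[0.388, 0.269, 0.177], [0.492, 0.356, 0.491]] changed px 0
```

View pics/final.png

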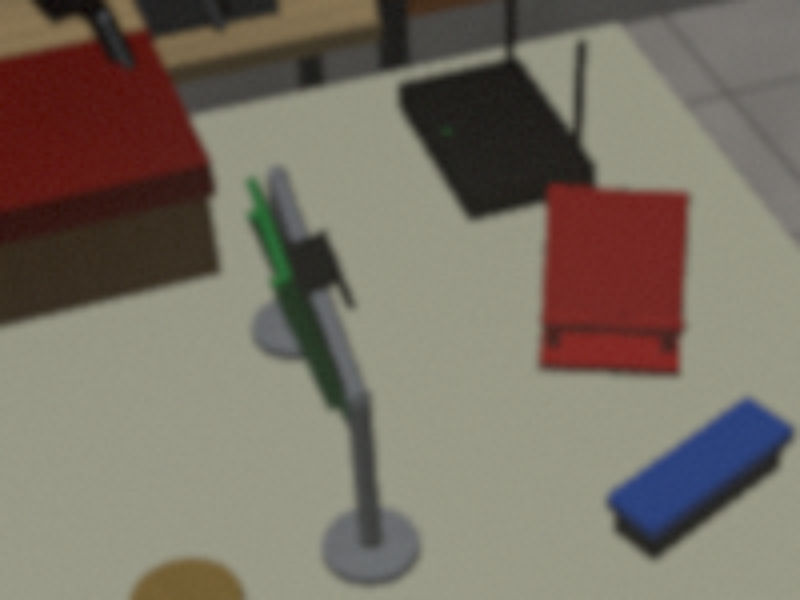

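The picture shows the lid hanging by its hook over the bar at about (300,270), mid-rail. It is still, with no changed pixels between frames, and the gripper is well clear.

```bash
python3 -c "
from rig import ticket; print(ticket.close_job())"
```

```text
the job is handed in; nothing more can be done
None
```

The lid went from the box to the wooden stand, was let go there and taken again by its upper edge; it now hangs still by its hook near the middle of the rail, and I've handed the job in at about 28 s without getting a verdict back.

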